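# Press the bung flush with the lever press

### The job

Fetch the aluminium bracket arm with the brass bung from its tunnel in the grey rack and lay it between the guide strips of the blue lever press, bung up and pushed in against the back stop so that the bung sits under the ram; its bung end must go in under the press head, so put the arm down on the way and take it again by its plain end. Let go of it, pull the red handle down until the bung is pressed flush without forcing it hard any further, then ease the handle slowly back up to its rest without ever letting it fly, and leave the arm in the press. Leave the spare arm, spray can, brush and pliers where they are.

Things in the scene. Friction and masses are not known exactly. Their poses are not given: they have to be found in the camera images.
- bracket: Loose bright aluminium rectangular-tube arm, 180 mm long (its y), 40 mm wide (x), 30 mm high (z), 0.25 to 0.5 kg. Origin: centre of its underside; +y points to the end with the brass bung, -y to the plain end. It starts in one of the two rack tunnels, plain end inside, the bung end sticking out about 75 mm.
- bung (a joint): How far the brass bung is pressed into the arm, in m: 0 stands 12 mm proud of the arm's top face, 0.012 is flush (end of travel). It starts 0 to 3 mm in. A tight fit (about 40 N). The bung is 20 mm in diameter, on the arm's centreline, 25 mm from the +y end.
- bracket_bung (a point): Point on the arm's top face at the bung's axis: 65 mm from the arm's centre along its +y, 30 mm above its underside.
- press: Blue bench lever press, fixed. Origin: on the ram's axis at table level; its throat opens to its -y, the column is on its +y side. Base 120 mm wide (x), y -80 to +120 mm, top (bed) at z 40 mm. On the bed two steel guide strips along y, 46 mm apart, 12 mm high, y -75 to +10 mm; back stop's face at y +25 mm. Head above: 64 mm wide, y -35 to +110 mm, z 125 to 255 mm.
- press_seat (a point): Point on the press bed (z 40 mm) on the ram's axis; axes as the press. The bung belongs above it. The steel ram's flat foot, 36 mm in diameter, hangs 57 mm above this point at rest. With the arm against the stop, its plain end overhangs the base towards -y by 75 mm.
- handle (a joint): Turn of the press handle in rad: 0 at rest (0.6 rad above level, held up by a return spring), 1.0 fully down; the ram comes down 35 mm per rad. It meets a bung 12 mm proud at 0.43 and has it flush at about 0.77; then it bears on the arm and the pull stiffens. About 3 to 9 N of spring at the grip, up to 18 N while pressing. Let go when well down, it flies up.
- ram: The press's steel ram, moved by the handle: a round bar with a 36 mm foot; origin at the centre of the foot's underside, z up.
- handle_grip (a point): Middle of the handle's red cylindrical grip, 28 mm in diameter and 105 mm long along the handle, 190 mm from the hinge (the grip runs from 130 to 235 mm). It can be pinched from above with the fingers either side of it (along the press's x), or pushed down from above.
- handle_hinge (a point): Handle's hinge: 90 mm to the +x side of the ram's axis, 190 mm above the table; the hinge line runs along the press's x. The handle reaches out to the press's -y side and its end swings down as the joint grows.
- rack: Grey steel rack, fixed, 180 mm wide (x), with two tunnels along y, open at +y. Origin: at table level under the middle of the mouths. Tunnel centrelines at x -55 and +55 mm, 60 mm wide, 46 mm high inside above a floor 10 mm thick (roof top at z 60 mm), 110 mm deep; the floor sticks out 30 mm in front of the mouths.
- spare: Bystander: plain dark steel arm of the same 180 x 40 x 30 mm without a bung, in the other tunnel. Origin as the bracket's.
- can: Bystander: yellow spray can standing upright, 64 mm in diameter, 160 mm high; origin at the centre of its foot.
- brush: Bystander: brush lying on the table beyond the work; origin on its underside.
- pliers: Bystander: steel locking pliers lying on the table beyond the press, about 210 mm long along its y; origin on its underside.
Things that resemble listed ones, but are neither listed nor needed, are in the scene too. What is shaped like the bracket but orange, pink or turquoise is not meant.

How it is judged:
By the outcome, as a careful person would: the job done as asked, in the order asked, and still so for the second after the job is handed in, with the robot touching nothing.
It also fails if it takes over 72 s, if anything falls off the work surface, if the arm or the gripper's body presses on something with over 40 N, if the wrist force passes 120 N, or if a joint passes its speed limit or range.

### The arm

A 6-joint arm with a two-finger parallel gripper is mounted at the origin on the work surface. World frame = base frame: x ahead of the robot, y to its left, z up, the work surface at z = 0. Lengths are in m, angles in degrees, forces in N, time in s.
With the tool pointing down it reaches from about 0.35 to 0.85 m from the base axis. Payload 8.1 kg.
Tool frame: the origin (TCP) lies midway between the tips of the shut fingers; the grasp point (between the pads) lies 19 mm behind it; z points along the fingers, y is the line along which they close (so a half turn about z gives the same grasp; the last joint's range is limited). The gripper opens to 85 mm and grips with 20 to 120 N. Pads are 22 mm wide; open, the fingers measure 114 mm over their backs; the gripper's body (76 mm by 85 mm) begins 54 mm behind the grasp point. The pads swing forward as they close: fully open they stand 13 mm farther back than shut.
Start: joints at [-73.591, 7.471, 85.268, -0, 87.261, -4.893], TCP at [0.218, -0.559, 0.231] pointing down, gripper open.
Joint ranges: [-169.43, 169.43], [-51.17, 129.36], [1.28, 143.12], [-76.62, 256.62], [0, 156.53], [-152.29, 152.29]. Speed limits (degrees/s): [136.94, 136.94, 159.86, 180, 180, 180].

### API

Orientations are given as a 3x3 rotation matrix whose columns are the frame's x, y, z axes.
In Python, from plant import manip, imaging gives the robot as it stands.
- The arm moves only by the tool move_arm, never from a script. Its argument "rows" is a list of rows, each an object with "linear": the shift along the world's x, y, z in m, a list of three; "rotation": the turn, a rotation vector about the world's x, y, z in degrees, a list of three. A call has 1 to 20 rows; each row is the pose to reach, as a shift and turn from the pose commanded when the call began; what a row does not reach only later rows make up. A row lasts 1/8 s, in which the tool goes at most 62.5 mm and 10.7 degrees, less where a joint would pass 70% of its speed; a pose out of reach is approached as far as the arm can. A call with a gripper value outside its range is refused whole. "claw" is the closure, from -1 (fully open) to 1 (shut), set as the call begins (left out, the last holds). The fingers move at their own pace and stop on an object; the grip force is fixed at half the most. Time passes only in rows, so rows that repeat a pose let the fingers close. It gives the time, the measured TCP pose, the force, the opening and the grip force at its end, in the units of the state.
- manip.state(): the state, without advancing time (a new reading comes with each control period).
- imaging.capture(name): name is "side" or "top"; returns the picture (384x512x3 uint8, red, green, blue); there is no depth.
- imaging.camera_params(name): a dict with "fx", "fy", "cx", "cy" (pixels), "k1" (the pictures are not rectified: a ray, as slopes to the right and down, at radius r is drawn at 1 + k1 r^2 times it, then the intrinsics apply), "world_to_cam" (4x4, takes a point from world to camera coordinates). Camera axes: x right, y down, z forward; pixel columns grow to the right and rows downward; lengths in m; the calibration is good to about 2 mm. A picture is of the moment at which its call begins. camera_params takes no time and is no camera call.
- manip.job_done(): hands the job in; it is judged then, once.
The state is a dict: "clock": time; "q": joint angles; "dq": joint speeds; "effort": joint torques, N m; "tool_pos": TCP position; "eef_rot": TCP orientation; "contact_force": force on the tool from outside, world axes, zero at the start; "wrist_torque": the same for the moment, N m; "finger_gap": finger opening in m; "gripper_force": force on a finger pad.
Only numpy, scipy, OpenCV 4.12 (cv2) and the standard library are available. Lean on these libraries where they do the work, as an engineer would, in place of code of your own. Each camera call takes 0.05 s, during which the arm holds its last target. There are 200 camera calls.

## Working session

There is one attempt and no reset: what is moved stays moved. The work goes in short steps, Python scripts to look and compute and a tool call to move; the robot and the scene stay as the last step left them, time stands still between calls to the robot, and variables do not carry over. Pictures are saved under pics/ and viewed, at most 10 in all, crops included, and the job is handed in when it is done.

Besides the shell and the picture viewer there is one more tool, called after "Emit:" by a JSON object that holds its "api" and its "payload", one argument or row to a line. move_arm: Moves the arm, as the interface text tells. Its arguments: {"type":"object","properties":{"rows":{"type":"array"},"claw":{"type":"number"}},"required":["rows"]}

```bash
ls; mkdir -p pics
python3 - <<'E'
from plant import manip, imaging
import cv2,numpy as np
a=[]
for n in("side","top"):
    im=imaging.capture(n); cv2.imwrite(f"pics/{n}0.png",im[:,:,::-1]); p=imaging.camera_params(n); 
    print(n,{k:(np.round(v,3).tolist() if k=="world_to_cam" else v) for k,v in p.items()})
print(manip.state())
E
```

```text
pics
side {'fx': 473.3335790672929, 'fy': 473.3335790672929, 'cx': 255.16174089989877, 'cy': 184.17866403020295, 'k1': -0.12419511196245007, 'world_to_cam': [[0.993, -0.116, -0.011, -0.56], [-0.075, -0.558, -0.826, 0.082], [0.09, 0.821, -0.563, 1.554], [0.0, 0.0, 0.0, 1.0]]}
top {'fx': 498.4269120211493, 'fy': 498.4269120211493, 'cx': 255.169405257707, 'cy': 182.16035868714454, 'k1': -0.17954777319553702, 'world_to_cam': [[-0.022, -0.999, -0.029, -0.143], [-0.995, 0.025, -0.095, 0.538], [0.096, 0.027, -0.995, 1.54], [0.0, 0.0, 0.0, 1.0]]}
{'clock': 0.1, 'q': array([-7.35889073e+01,  7.50973888e+00,  8.53230730e+01,  9.63442132e-04,
        8.72624624e+01, -4.89384595e+00]), 'dq': array([ 0.01184934, -0.16806119, -0.04770162, -0.06846711,  0.00171023,
        0.06620997]), 'effort': array([ 1.44598624e-03, -5.70954502e+01, -5.01940405e+01, -6.84834845e-05,
        8.19965964e-03,  7.18564911e-05]), 'tool_pos': array([ 0.21787688, -0.55851013,  0.23035989]), 'eef_rot': array([[ 9.31660246e-01,  3.63330400e-01, -4.53688494e-04],
       [ 3.63330649e-01, -9.31658886e-01,  1.59984945e-03],
       [ 1.58591025e-04, -1.65535507e-03, -9.99998617e-01]]), 'contact_force': array([-0.07020743, -0.24119264,  0.24057266]), 'wrist_torque': array([-0.00807057, -0.00371888,  0.00044197]), 'gripper_force': 0.0, 'finger_gap': 0.08517976783756512}
```

View pics/side0.png

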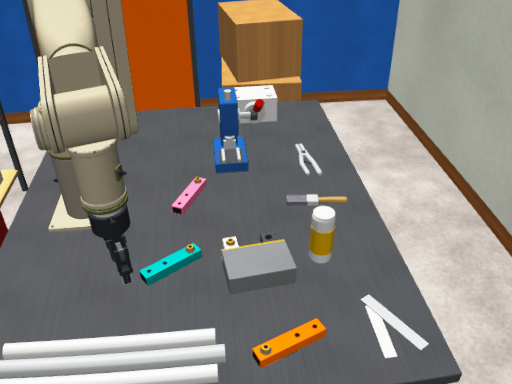

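View pics/top0.png

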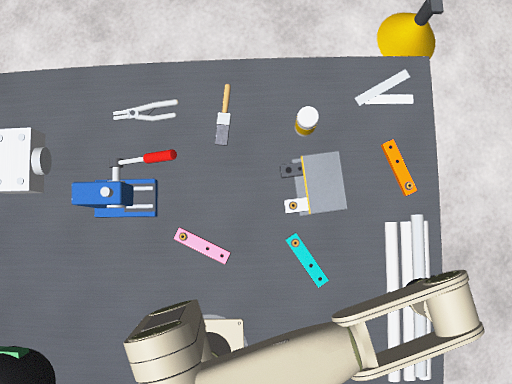

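The top picture (world x up, y left) shows these things that could be taken for the bracket:
- bright aluminium arm with brass bung in a rack tunnel, top (293,206), side (231,243)
- dark spare, top (290,170)
- pink arm (202,245), turquoise arm (307,260) and orange arm (400,167)
- white pipes (405,290) and white strips (385,95)

I choose the aluminium one at (293,206). The press is at about (115,195) with its throat towards the right, and the handle grip is at (160,156).

```bash
cat > h.py <<'E'
import numpy as np, cv2
from plant import manip, imaging
P={n:imaging.camera_params(n) for n in("side","top")}
def ray(n,uv):
    p=P[n]; K=np.array([[p["fx"],0,p["cx"]],[0,p["fy"],p["cy"]],[0,0,1]])
    s=cv2.undistortPoints(np.float64([[uv]]),K,np.float64([p["k1"],0,0,0]))[0,0]
    M=np.array(p["world_to_cam"]); R,t=M[:3,:3],M[:3,3]
    return -R.T@t, R.T@np.array([s[0],s[1],1])
def at(n,uv,z):
    o,d=ray(n,uv); return np.round(o+d*(z-o[2])/d[2],4)
def proj(n,X):
    p=P[n];c=(np.array(p["world_to_cam"])@np.r_[X,1])[:3];s=c[:2]/c[2];s=s*(1+p["k1"]*(s@s))
    return np.round([p["fx"]*s[0]+p["cx"],p["fy"]*s[1]+p["cy"]],1)
def tri(uvs):
    A=np.zeros((3,3));b=np.zeros(3)
    for n,uv in uvs.items():
        o,d=ray(n,uv);d/=np.linalg.norm(d);Q=np.eye(3)-np.outer(d,d);A+=Q;b+=Q@o
    return np.round(np.linalg.solve(A,b),4)
def crop(im,x,y,w,h,k): return cv2.resize(im[y:y+h,x:x+w],None,fx=k,fy=k,interpolation=cv2.INTER_CUBIC)
E
python3 - <<'E'
from h import *
t=cv2.imread("pics/top0.png");s=cv2.imread("pics/side0.png")
a=np.hstack([crop(t,270,140,80,80,5),crop(t,65,140,120,80,5)[:, :400]])
b=np.hstack([crop(s,215,225,80,40,5),crop(s,205,85,80,40,5)])
cv2.imwrite("pics/c1.png",np.vstack([a,b[:200]]))
E
```

```text
(no output)
```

View pics/c1.png

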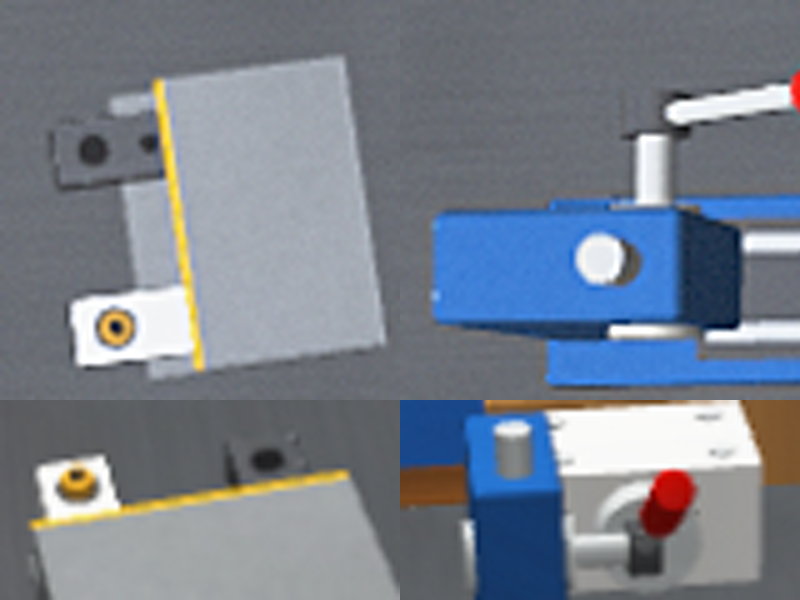

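The crop confirms it: white-bright arm with the brass bung at top (293.4,205.4), yellow-edged rack mouth from (301.6,156) to (310,214). Now poses.

Run:
```python
from h import *
t=cv2.imread("pics/top0.png");hsv=cv2.cvtColor(t,cv2.COLOR_BGR2HSV)
print("mouth ends",at("top",(301.6,156),.06),at("top",(310,214),.06))
# bracket bright mask
m=((hsv[...,2]>215)&(hsv[...,1]<40)).astype(np.uint8);m[:, :280]=0;m[:,312:]=0;m[:195]=0;m[220:]=0
c=max(cv2.findContours(m,0,2)[0],key=cv2.contourArea);r=cv2.minAreaRect(c);print(r)
for b in cv2.boxPoints(r): print(b,at("top",b,.04))
print("bung @z.05",at("top",(293.2,205.3),.05))
s=cv2.imread("pics/side0.png")
print("bung tri",tri({"top":(293.2,205.3),"side":(215+77/5,225+(475-400)/5)}))
# press base blue right part
m=cv2.inRange(hsv,(100,120,60),(125,255,255));m[:170]=0;m[220:]=0;m[:,:60]=0;m[:,165:]=0
ys,xs=np.nonzero(m[:,140:165]);pts=np.c_[xs+140,ys].astype(np.float32)
hull=cv2.convexHull(pts)[:,0];print("right base hull",hull[np.argsort(hull[:,0])][-8:].tolist())
for col in (135,140,145,150): 
    y=np.nonzero(m[:,col])[0];print(col,y.min(),y.max()+1,at("top",(col,y.min()-.5),.04),at("top",(col,y.max()+.5),.04))
# strips bright
for col in (135,142,150):print(col,hsv[176:219,col,2].tolist(),hsv[176:219,col,1].tolist())
R=cv2.inRange(hsv,(0,150,80),(8,255,255))|cv2.inRange(hsv,(172,150,80),(180,255,255));R[:,:130]=0;R[:,190:]=0;R[200:]=0
c=max(cv2.findContours(R,0,2)[0],key=cv2.contourArea);print("grip top",cv2.minAreaRect(c),cv2.boundingRect(c))
hs=cv2.cvtColor(s,cv2.COLOR_BGR2HSV);R=cv2.inRange(hs,(0,150,80),(8,255,255))|cv2.inRange(hs,(172,150,80),(180,255,255));R[:,:240]=0;R[:,280:]=0;R[:80]=0;R[130:]=0
c2=max(cv2.findContours(R,0,2)[0],key=cv2.contourArea);print("grip side",cv2.minAreaRect(c2))
print("grip tri",tri({"top":cv2.minAreaRect(c)[0],"side":cv2.minAreaRect(c2)[0]}))
print("ram top",at("top",(65+601/5,140+258/5),.27),at("top",(65+601/5,140+258/5),.29))
```

```text
mouth ends [ 0.6084 -0.3016  0.06  ] [ 0.4296 -0.3217  0.06  ]
((295.9000244140625, 204.7000274658203), (13.271716117858887, 23.194494247436523), 82.87498474121094)
[283.56924 199.55388] [ 0.4769 -0.243   0.04  ]
[306.58463 196.67696] [ 0.484  -0.3144  0.04  ]
[308.2308  209.84618] [ 0.4432 -0.3182  0.04  ]
[285.21542 212.7231 ] [ 0.4361 -0.2469  0.04  ]
bung @z.05 [ 0.4579 -0.2717  0.05  ]
bung tri [ 0.46   -0.2718  0.0492]
right base hull [[140.0, 179.0], [140.0, 216.0], [154.0, 216.0], [154.0, 179.0], [156.0, 215.0], [156.0, 181.0]]
135 179 217 [0.5543 0.2235 0.04  ] [0.4343 0.2237 0.04  ]
140 179 217 [0.5539 0.2072 0.04  ] [0.434  0.2075 0.04  ]
145 179 217 [0.5535 0.191  0.04  ] [0.4337 0.1914 0.04  ]
150 179 217 [0.553  0.1749 0.04  ] [0.4334 0.1754 0.04  ]
135 [118, 113, 117, 174, 227, 218, 214, 176, 110, 108, 175, 246, 252, 244, 167, 109, 119, 120, 125, 119, 122, 122, 122, 119, 120, 122, 117, 110, 167, 241, 248, 245, 171, 107, 113, 126, 206, 222, 219, 227, 153, 112, 118] [17, 11, 37, 166, 185, 180, 180, 125, 12, 24, 23, 10, 7, 11, 26, 26, 26, 30, 29, 24, 25, 31, 27, 26, 26, 2
[... 493 characters left out ...]
04, 217, 215, 201, 147, 109, 101, 200, 253, 248, 239, 132, 107, 115, 121, 119, 118, 121, 120, 120, 118, 115, 119, 115, 99, 228, 250, 250, 226, 123, 108, 111, 141, 203, 219, 218, 227, 149, 102, 117] [24, 7, 70, 185, 183, 186, 173, 94, 5, 28, 24, 6, 7, 14, 23, 29, 24, 32, 21, 24, 23, 26, 26, 26, 29, 28, 27, 33, 25, 7, 7, 19, 23, 19, 7, 83, 171, 185, 178, 185, 156, 5, 9]
grip top ((159.52703857421875, 156.16217041015625), (10.028338432312012, 33.208595275878906), 80.53767395019531) (143, 150, 34, 13)
grip side ((257.8000183105469, 104.90000915527344), (7.602630615234375, 13.416406631469727), 26.56505012512207)
grip tri [0.585  0.0875 0.295 ]
ram top [0.4904 0.0239 0.27  ] [0.4888 0.0205 0.29  ]
```

Run:
```python
from h import *
t=cv2.imread("pics/top0.png");hsv=cv2.cvtColor(t,cv2.COLOR_BGR2HSV)
v=hsv[...,2].astype(float)
L=[[],[]]
for col in range(134,154):
    for k,(a,b) in enumerate([(185,191),(203,209)]):
        w=np.clip(v[a:b+1,col]-125,0,None);L[k].append(at("top",(col,(np.arange(a,b+1)*w).sum()/w.sum()),.052)[:2])
L=np.array(L);f=[np.polyfit(l[:,1],l[:,0],1) for l in L];print("strips x(y)=",f,"gap at .2",np.polyval(f[0],.2)-np.polyval(f[1],.2))
m=cv2.inRange(hsv,(100,120,60),(125,255,255))
for row in (182,183,213,214): print(row,hsv[row,150:162,1].tolist())
for uv in((157,182),(157.3,198),(157.3,214)):print("front",at("top",uv,.04))
for z in(.265,.28,.3):print("ram top",z,at("top",(105.2,191.6),z))
s=cv2.imread("pics/side0.png")
print("ramtop tri (top face centre)",tri({"top":(105.2,191.6),"side":(205+(513-400)/5,85+(428-400)/5)}))
for n,uv in(("turq",[(284,238),(299,233),(328,282),(318,288)]),("pink",[(180,227),(174,239),(224,264),(230,252)])):
    print(n,[at("top",u,.03)[:2].tolist() for u in uv])
print("can",at("top",(308,118),.16),"brush",at("top",(222,145),.01))
st=manip.state();print(np.rad2deg(np.arctan2(st["eef_rot"][1,1],st["eef_rot"][0,1])))
```

```text
** On entry to DLASCL parameter number  4 had an illegal value
 ** On entry to DLASCL parameter number  4 had an illegal value
 ** On entry to DLASCL parameter number  4 had an illegal value
 ** On entry to DLASCL parameter number  4 had an illegal value
 ** On entry to DLASCL parameter number  5 had an illegal value
 ** On entry to DLASCL parameter number  4 had an illegal value<stdin>:7: RuntimeWarning: invalid value encountered in scalar divide
Traceback (most recent call last):
numpy.linalg.LinAlgError: SVD did not converge in Linear Least Squares
```

Run:
```python
from h import *
t=cv2.imread("pics/top0.png");hsv=cv2.cvtColor(t,cv2.COLOR_BGR2HSV)
v=hsv[...,2].astype(float)
L=[[],[]]
for col in range(134,151):
    for k,(a,b) in enumerate([(185,191),(203,209)]):
        w=np.clip(v[a:b+1,col]-125,0,None);L[k].append(at("top",(col,(np.arange(a,b+1)*w).sum()/w.sum()),.052)[:2])
L=np.array(L);f=[np.polyfit(l[:,1],l[:,0],1) for l in L];print("strips x(y)=",f,"gap at .2",np.polyval(f[0],.2)-np.polyval(f[1],.2))
for row in (182,183,213,214): print(row,hsv[row,150:162,1].tolist())
for row in (188,205): print(row,v[row,148:162].tolist())
for uv in((157,182),(157.3,198),(157.3,214)):print("front",at("top",uv,.04))
print("ramtop tri (top face centre)",tri({"top":(105.2,191.6),"side":(205+(513-400)/5,85+(428-400)/5)}))
for n,uv in(("turq",[(284,238),(299,233),(328,282),(318,288)]),("pink",[(180,227),(174,239),(224,264),(230,252)])):
    print(n,[at("top",u,.03)[:2].tolist() for u in uv])
print("can",at("top",(308,118),.16),"brush",at("top",(222,145),.01))
st=manip.state();print(np.rad2deg(np.arctan2(st["eef_rot"][1,1],st["eef_rot"][0,1])))
```

```text
strips x(y)= [array([-0.00319903,  0.52356169]), array([-0.00122619,  0.46720726])] gap at .2 0.05595986194230096
182 [173, 168, 170, 170, 170, 164, 180, 83, 33, 27, 20, 26]
183 [94, 88, 86, 89, 95, 113, 166, 89, 20, 19, 28, 26]
213 [185, 186, 179, 182, 184, 157, 165, 71, 26, 22, 28, 20]
214 [178, 182, 181, 185, 175, 174, 188, 54, 27, 21, 22, 29]
188 [248.0, 248.0, 248.0, 255.0, 229.0, 115.0, 118.0, 93.0, 67.0, 83.0, 115.0, 120.0, 121.0, 116.0]
205 [247.0, 250.0, 250.0, 255.0, 237.0, 116.0, 118.0, 98.0, 67.0, 95.0, 117.0, 116.0, 120.0, 117.0]
front [0.5414 0.1524 0.04  ]
front [0.491  0.1516 0.04  ]
front [0.4408 0.152  0.04  ]
ramtop tri (top face centre) [0.4966 0.2383 0.2862]
turq [[0.3583, -0.2415], [0.3726, -0.2883], [0.2189, -0.374], [0.2013, -0.3426]]
pink [[0.3991, 0.0823], [0.3619, 0.1018], [0.2818, -0.0538], [0.3186, -0.0732]]
can [ 0.7048 -0.3172  0.16  ] brush [ 0.6581 -0.0521  0.01  ]
-68.69510063394192
```

Emit:
{"api": "move_arm", "payload": {
  "rows": [
    {"linear": [0.03,0.036,-0.01],"rotation": [0,0,9.3]},
    {"linear": [0.06,0.072,-0.02],"rotation": [0,0,18.6]},
    {"linear": [0.09,0.108,-0.03],"rotation": [0,0,28]},
    {"linear": [0.12,0.144,-0.04],"rotation": [0,0,37.3]},
    {"linear": [0.15,0.18,-0.05],"rotation": [0,0,46.6]},
    {"linear": [0.18,0.216,-0.06],"rotation": [0,0,56]},
    {"linear": [0.21,0.252,-0.07],"rotation": [0,0,65.3]},
    {"linear": [0.24,0.287,-0.08],"rotation": [0,0,74.7]},
    {"linear": [0.24,0.287,-0.11],"rotation": [0,0,74.7]},
    {"linear": [0.24,0.287,-0.11],"rotation": [0,0,74.7]}
  ],
  "claw": -1
}}

```text
clock: 1.35
tool_pos: [0.4563, -0.2701, 0.1184]
eef_rot: [[-0.106, 0.994, -0.005], [0.994, 0.106, 0.003], [0.004, -0.005, -1.0]]
contact_force: [-0.6, -0.7, 0.2]
finger_gap: 0.0855
gripper_force: 0.0
```

Emit:
{"api": "move_arm", "payload": {
  "rows": [
    {"linear": [0.001,0,-0.04]},
    {"linear": [0.001,0,-0.08]},
    {"linear": [0.001,0,-0.109]},
    {"linear": [0.001,0,-0.109]},
    {"linear": [0.001,0,-0.109]}
  ]
}}

```text
invalid input at $.rows[0]: expected keys linear, rotation
```

Emit:
{"api": "move_arm", "payload": {
  "rows": [
    {"linear": [0,0,0]},
    {"linear": [0,0,0]},
    {"linear": [0,0,0]},
    {"linear": [0,0,0]},
    {"linear": [0,0,0]},
    {"linear": [0,0,0]}
  ],
  "claw": 1
}}

```text
invalid input at $.rows[0]: expected keys linear, rotation
```

Emit:
{"api": "move_arm", "payload": {
  "rows": [
    {"linear": [0.001,0,-0.04],"rotation": [0,0,0]},
    {"linear": [0.001,0,-0.08],"rotation": [0,0,0]},
    {"linear": [0.001,0,-0.109],"rotation": [0,0,0]},
    {"linear": [0.001,0,-0.109],"rotation": [0,0,0]},
    {"linear": [0.001,0,-0.109],"rotation": [0,0,0]}
  ]
}}

```text
clock: 1.98
tool_pos: [0.4598, -0.2731, 0.0142]
eef_rot: [[-0.104, 0.995, 0.002], [0.995, 0.104, -0.001], [-0.001, 0.001, -1.0]]
contact_force: [0.1, 0.3, 0.9]
finger_gap: 0.0854
gripper_force: 0.0
```

Emit:
{"api": "move_arm", "payload": {
  "rows": [
    {"linear": [0,0,0],"rotation": [0,0,0]},
    {"linear": [0,0,0],"rotation": [0,0,0]},
    {"linear": [0,0,0],"rotation": [0,0,0]},
    {"linear": [0,0,0],"rotation": [0,0,0]},
    {"linear": [0,0,0],"rotation": [0,0,0]},
    {"linear": [0,0,0],"rotation": [0,0,0]}
  ],
  "claw": 1
}}

```text
clock: 2.72
tool_pos: [0.4595, -0.2724, 0.0135]
eef_rot: [[-0.105, 0.995, 0.001], [0.995, 0.105, -0.001], [-0.001, 0.001, -1.0]]
contact_force: [-2.1, 1.2, 6.6]
finger_gap: 0.0393
gripper_force: 59.9
```

Emit:
{"api": "move_arm", "payload": {
  "rows": [
    {"linear": [0,0,0.003],"rotation": [0,0,0]},
    {"linear": [-0.002,0.02,0.003],"rotation": [0,0,0]},
    {"linear": [-0.005,0.048,0.003],"rotation": [0,0,0]},
    {"linear": [-0.008,0.078,0.003],"rotation": [0,0,0]},
    {"linear": [-0.0115,0.108,0.003],"rotation": [0,0,0]},
    {"linear": [-0.0145,0.138,0.003],"rotation": [0,0,0]},
    {"linear": [-0.018,0.17,0.003],"rotation": [0,0,0]},
    {"linear": [-0.018,0.17,0.003],"rotation": [0,0,0]}
  ]
}}

```text
clock: 3.72
tool_pos: [0.4394, -0.0991, 0.0144]
eef_rot: [[-0.107, 0.994, -0.002], [0.994, 0.107, 0.001], [0.002, -0.002, -1.0]]
contact_force: [0.1, -0.4, -2.9]
finger_gap: 0.0391
gripper_force: 60.8
```

Run:
```python
from h import *
a=imaging.capture("side")[:,:,::-1];b=imaging.capture("top")[:,:,::-1]
cv2.imwrite("pics/p1.png",np.hstack([crop(a,160,150,130,130,3),crop(b,210,130,130,130,3)]))
```

```text
(no output)
```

View pics/p1.png

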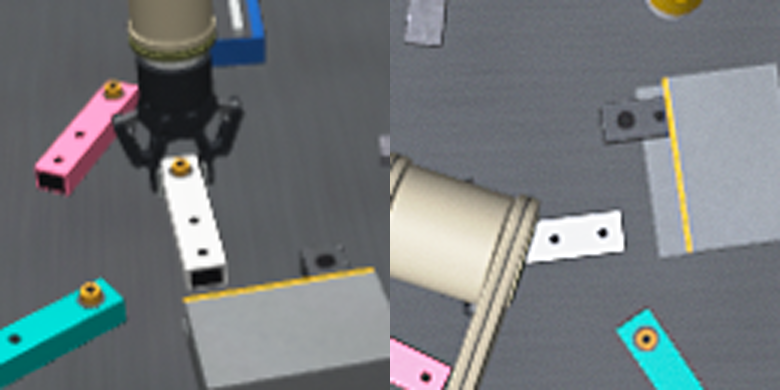

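The arm is out of the rack and held at the bung, with its plain end clear of the floor lip (top crop (625,230)). The spare is undisturbed. I'll set it down straight.

Emit:
{"api": "move_arm", "payload": {
  "rows": [
    {"linear": [0.01,0.004,0],"rotation": [0,0,-2]},
    {"linear": [0.02,0.01,0],"rotation": [0,0,-4]},
    {"linear": [0.03,0.014,0],"rotation": [0,0,-6]},
    {"linear": [0.03,0.014,-0.005],"rotation": [0,0,-6]},
    {"linear": [0.03,0.014,-0.009],"rotation": [0,0,-6]},
    {"linear": [0.03,0.014,-0.011],"rotation": [0,0,-6]},
    {"linear": [0.03,0.014,-0.011],"rotation": [0,0,-6]},
    {"linear": [0.03,0.014,-0.011],"rotation": [0,0,-6]}
  ]
}}

```text
clock: 4.82
tool_pos: [0.471, -0.0881, 0.0044]
eef_rot: [[0.0, 1.0, 0.0], [1.0, -0.0, -0.0], [-0.0, 0.0, -1.0]]
contact_force: [1.3, -0.1, -3.7]
finger_gap: 0.0392
gripper_force: 60.9
```

Emit:
{"api": "move_arm", "payload": {
  "rows": [
    {"linear": [0,0,-0.0015],"rotation": [0,0,0]},
    {"linear": [0,0,-0.0015],"rotation": [0,0,0]}
  ]
}}

```text
clock: 5.08
tool_pos: [0.4713, -0.0881, 0.0035]
eef_rot: [[-0.0, 1.0, 0.0], [1.0, 0.0, -0.0], [-0.0, 0.0, -1.0]]
contact_force: [-3.8, 0.3, 4.9]
finger_gap: 0.0386
gripper_force: 61.9
```

Emit:
{"api": "move_arm", "payload": {
  "rows": [
    {"linear": [0,0,0],"rotation": [0,0,0]},
    {"linear": [0,0,0],"rotation": [0,0,0]},
    {"linear": [0,0,0.003],"rotation": [0,0,0]},
    {"linear": [0,0,0.003],"rotation": [0,0,0]},
    {"linear": [0,0,0.04],"rotation": [0,0,0]},
    {"linear": [0,0,0.09],"rotation": [0,0,0]},
    {"linear": [0,-0.04,0.09],"rotation": [0,0,0]},
    {"linear": [0,-0.09,0.09],"rotation": [0,0,0]},
    {"linear": [0,-0.135,0.09],"rotation": [0,0,0]},
    {"linear": [0,-0.135,0.06],"rotation": [0,0,0]},
    {"linear": [0,-0.135,0.06],"rotation": [0,0,0]}
  ],
  "claw": -1
}}

```text
clock: 6.45
tool_pos: [0.4688, -0.2223, 0.0604]
eef_rot: [[0.001, 1.0, -0.005], [1.0, -0.001, 0.003], [0.003, -0.005, -1.0]]
contact_force: [-0.9, 1.0, -0.4]
finger_gap: 0.0856
gripper_force: 0.0
```

Run:
```python
from h import *
a=imaging.capture("side")[:,:,::-1];b=imaging.capture("top")[:,:,::-1]
cv2.imwrite("pics/side2.png",a);cv2.imwrite("pics/top2.png",b)
cv2.imwrite("pics/p2.png",np.hstack([crop(a,160,150,130,130,3),crop(b,210,130,130,130,3)]))
```

```text
(no output)
```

View pics/p2.png

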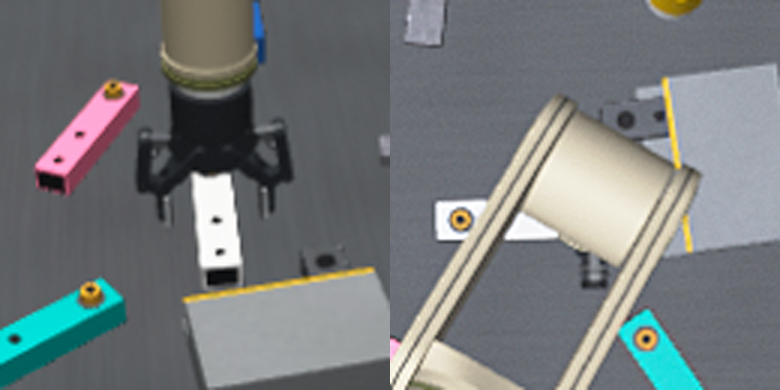

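The arm lies on the table with its bung at top crop (460,219). Its plain end is between the open fingers (side crop (218,275)).

Run:
```python
from h import *
t=cv2.imread("pics/top2.png");hsv=cv2.cvtColor(t,cv2.COLOR_BGR2HSV)
print("bung",at("top",(233.2,202.8),.04))
g=hsv[...,2].astype(float);
print(hsv[203,220:236,2].tolist())
U=[];D=[]
for c in range(227,244):
    col=g[190:216,c];i=np.nonzero(col>175)[0]; 
    a,b=i[0]+190,i[-1]+190
    U.append(at("top",(c,a-.5),.03)[:2]);D.append(at("top",(c,b+.5),.03)[:2])
U=np.array(U);D=np.array(D);C=(U+D)/2;print(np.polyfit(C[:,1],C[:,0],1),C[[0,8,16]].round(4).tolist(),(U-D)[:,0].mean())
print("end",at("top",(224.9,203.5),.03))
```

```text
bung [ 0.4706 -0.0869  0.04  ]
[119, 115, 120, 113, 102, 211, 255, 249, 252, 187, 177, 242, 88, 56, 87, 204]
[0.14811309 0.47850812] [[0.471, -0.0668], [0.4611, -0.0915], [0.4698, -0.1167]] 0.051917647058823534
end [ 0.4696 -0.0601  0.03  ]
```

Emit:
{"api": "move_arm", "payload": {
  "rows": [
    {"linear": [0,0,-0.035],"rotation": [0,0,0]},
    {"linear": [0,0,-0.058],"rotation": [0,0,0]},
    {"linear": [0,0,-0.058],"rotation": [0,0,0]},
    {"linear": [0,0,-0.058],"rotation": [0,0,0]}
  ]
}}

```text
clock: 7.05
tool_pos: [0.4722, -0.2232, 0.0065]
eef_rot: [[-0.001, 1.0, 0.002], [1.0, 0.001, -0.001], [-0.001, 0.002, -1.0]]
contact_force: [-0.3, -1.3, 0.9]
finger_gap: 0.0855
gripper_force: 0.0
```

Emit:
{"api": "move_arm", "payload": {
  "rows": [
    {"linear": [0,0,0],"rotation": [0,0,0]},
    {"linear": [0,0,0],"rotation": [0,0,0]},
    {"linear": [0,0,0],"rotation": [0,0,0]},
    {"linear": [0,0,0],"rotation": [0,0,0]},
    {"linear": [0,0,0],"rotation": [0,0,0]},
    {"linear": [0,0,0],"rotation": [0,0,0]}
  ],
  "claw": 1
}}

```text
clock: 7.8
tool_pos: [0.4717, -0.2234, 0.0057]
eef_rot: [[0.0, 1.0, 0.001], [1.0, -0.0, -0.001], [-0.001, 0.001, -1.0]]
contact_force: [-1.3, 1.2, 5.2]
finger_gap: 0.0389
gripper_force: 61.6
```

Emit:
{"api": "move_arm", "payload": {
  "rows": [
    {"linear": [0,0,0.03],"rotation": [0,0,0]},
    {"linear": [0,0,0.056],"rotation": [0,0,0]},
    {"linear": [0.005,0.04,0.056],"rotation": [0,0,0]},
    {"linear": [0.01,0.08,0.056],"rotation": [0,0,0]},
    {"linear": [0.015,0.12,0.056],"rotation": [0,0,0]},
    {"linear": [0.02,0.16,0.056],"rotation": [0,0,0]},
    {"linear": [0.0235,0.193,0.056],"rotation": [0,0,0]},
    {"linear": [0.0235,0.193,0.056],"rotation": [0,0,0]},
    {"linear": [0.0235,0.193,0.056],"rotation": [0,0,0]}
  ]
}}

```text
clock: 8.93
tool_pos: [0.4941, -0.0302, 0.0604]
eef_rot: [[-0.001, 1.0, -0.001], [1.0, 0.001, -0.0], [-0.0, -0.001, -1.0]]
contact_force: [0.1, -0.4, -3.0]
finger_gap: 0.0386
gripper_force: 61.6
```

Run:
```python
from h import *
a=imaging.capture("side")[:,:,::-1];b=imaging.capture("top")[:,:,::-1]
cv2.imwrite("pics/side3.png",a);cv2.imwrite("pics/top3.png",b)
cv2.imwrite("pics/p3.png",np.hstack([crop(a,190,80,100,130,4),crop(b,100,130,100,130,4)]))
```

```text
(no output)
```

View pics/p3.png

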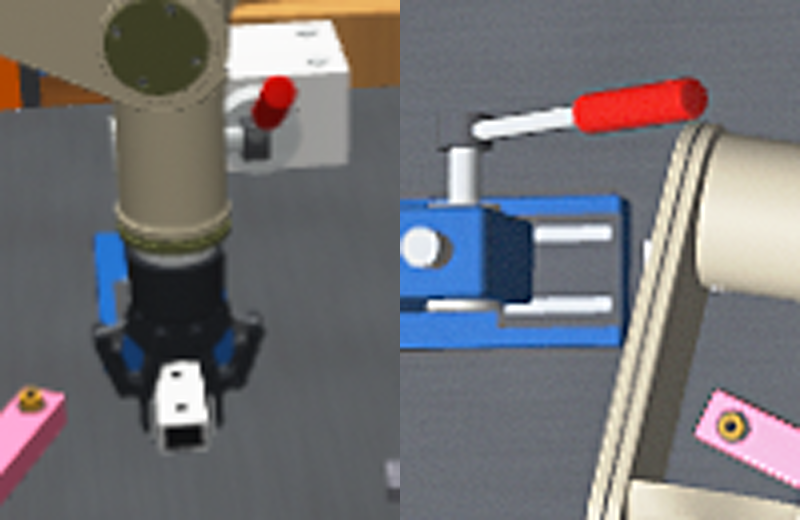

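The side crop shows the arm held level with its plain end at (183,435). The top crop shows the strips and the handle, with the wrist housing's edge at (712,125) close to the grip. I'll check that clearance before inserting.

Run:
```python
from h import *
for n in P: print(n,ray(n,(255,182))[0].round(3))
for z in(.25,.3,.35,.4,.45,.5):print(z,"upper edge",at("top",(100+712/4,130+125/4),z),"cyl up",at("top",(100+740/4,130+137/4),z),"cyl lo",at("top",(100+720/4,130+290/4),z),"side R",at("side",(190+228/4,80+160/4),z))
print("wrist axis height in side: circle centre", [at("side",(190+157/4,80+45/4),z) for z in(.3,.35,.4,.45)])
print("grip lower edge",at("top",(100+640/4,130+127/4),.295),"upper",at("top",(100+640/4,130+85/4),.295))
```

```text
side [ 0.423 -1.295  0.937]
top [ 0.384 -0.198  1.58 ]
0.25 upper edge [ 0.5678 -0.2247  0.25  ] cyl up [ 0.5592 -0.2433  0.25  ] cyl lo [ 0.4566 -0.227   0.25  ] side R [0.5494 0.075  0.25  ]
0.3 upper edge [ 0.5609 -0.2237  0.3   ] cyl up [ 0.5526 -0.2415  0.3   ] cyl lo [ 0.4539 -0.2259  0.3   ] side R [ 0.5402 -0.0248  0.3   ]
0.35 upper edge [ 0.554  -0.2226  0.35  ] cyl up [ 0.546  -0.2398  0.35  ] cyl lo [ 0.4512 -0.2248  0.35  ] side R [ 0.531  -0.1246  0.35  ]
0.4 upper edge [ 0.5471 -0.2216  0.4   ] cyl up [ 0.5394 -0.2381  0.4   ] cyl lo [ 0.4485 -0.2237  0.4   ] side R [ 0.5218 -0.2244  0.4   ]
0.45 upper edge [ 0.5402 -0.2206  0.45  ] cyl up [ 0.5329 -0.2364  0.45  ] cyl lo [ 0.4458 -0.2226  0.45  ] side R [ 0.5126 -0.3242  0.45  ]
0.5 upper edge [ 0.5333 -0.2196  0.5   ] cyl up [ 0.5263 -0.2347  0.5   ] cyl lo [ 0.4431 -0.2215  0.5   ] side R [ 0.5034 -0.424   0.5   ]
wrist axis height in side: circle centre [array([0.5027, 0.1998, 0.3   ]), array([0.4965, 0.0823, 0.35  ]), array([ 0.4902, -0.0351,  0.4   ]), array([ 0.484 , -0.1525,  0.45  ])]
grip lower edge [ 0.5615 -0.177   0.295 ] upper [ 0.5891 -0.1776  0.295 ]
```

Emit:
{"api": "move_arm", "payload": {
  "rows": [
    {"linear": [0.0015,0,-0.009],"rotation": [0,0,0]},
    {"linear": [0.0015,0.015,-0.009],"rotation": [0,0,0]},
    {"linear": [0.0015,0.03,-0.009],"rotation": [0,0,0]},
    {"linear": [0.0015,0.042,-0.009],"rotation": [0,0,0]},
    {"linear": [0.0015,0.054,-0.009],"rotation": [0,0,0]},
    {"linear": [0.0015,0.066,-0.009],"rotation": [0,0,0]},
    {"linear": [0.0015,0.066,-0.009],"rotation": [0,0,0]}
  ]
}}

```text
clock: 9.9
tool_pos: [0.496, 0.0369, 0.0518]
eef_rot: [[-0.001, 1.0, 0.0], [1.0, 0.001, 0.0], [0.0, 0.0, -1.0]]
contact_force: [0.2, 0.4, -3.1]
finger_gap: 0.039
gripper_force: 61.6
```

Emit:
{"api": "move_arm", "payload": {
  "rows": [
    {"linear": [0,0.01,-0.004],"rotation": [0,0,0]},
    {"linear": [0,0.02,-0.004],"rotation": [0,0,0]},
    {"linear": [0,0.03,-0.004],"rotation": [0,0,0]},
    {"linear": [0,0.04,-0.004],"rotation": [0,0,0]},
    {"linear": [0,0.048,-0.004],"rotation": [0,0,0]},
    {"linear": [0,0.052,-0.004],"rotation": [0,0,0]},
    {"linear": [0,0.052,-0.004],"rotation": [0,0,0]}
  ]
}}

```text
clock: 10.78
tool_pos: [0.496, 0.0882, 0.0478]
eef_rot: [[-0.001, 1.0, -0.0], [1.0, 0.001, -0.0], [-0.0, -0.0, -1.0]]
contact_force: [-0.6, -0.3, -3.4]
finger_gap: 0.0394
gripper_force: 61.6
```

Still free. I'll lower it to the bed, then creep in to the stop.

Emit:
{"api": "move_arm", "payload": {
  "rows": [
    {"linear": [0,0.003,-0.001],"rotation": [0,0,0]},
    {"linear": [0,0.006,-0.001],"rotation": [0,0,0]},
    {"linear": [0,0.008,-0.001],"rotation": [0,0,0]},
    {"linear": [0,0.01,-0.001],"rotation": [0,0,0]},
    {"linear": [0,0.01,-0.001],"rotation": [0,0,0]}
  ]
}}

```text
clock: 11.4
tool_pos: [0.496, 0.0981, 0.0468]
eef_rot: [[-0.0, 1.0, -0.0], [1.0, 0.0, 0.0], [0.0, -0.0, -1.0]]
contact_force: [0.9, 0.1, -3.3]
finger_gap: 0.0389
gripper_force: 61.6
```

Emit:
{"api": "move_arm", "payload": {
  "rows": [
    {"linear": [0,0.002,0],"rotation": [0,0,0]},
    {"linear": [0,0.004,0],"rotation": [0,0,0]},
    {"linear": [0,0.004,0],"rotation": [0,0,0]}
  ]
}}

```text
clock: 11.78
tool_pos: [0.496, 0.1022, 0.0468]
eef_rot: [[-0.0, 1.0, -0.0], [1.0, 0.0, 0.0], [0.0, -0.0, -1.0]]
contact_force: [-0.9, 0.1, -2.3]
finger_gap: 0.0391
gripper_force: 61.6
```

Emit:
{"api": "move_arm", "payload": {
  "rows": [
    {"linear": [0,0.0015,0],"rotation": [0,0,0]},
    {"linear": [0,0.003,0],"rotation": [0,0,0]},
    {"linear": [0,0.003,0],"rotation": [0,0,0]}
  ]
}}

```text
clock: 12.15
tool_pos: [0.4959, 0.1029, 0.0467]
eef_rot: [[0.0, 1.0, -0.001], [1.0, -0.0, -0.004], [-0.004, -0.001, -1.0]]
contact_force: [-0.9, -12.3, -1.0]
finger_gap: 0.0391
gripper_force: 61.8
```

Back stop reached at 12 N. Now I'll lower it to the bed.

Emit:
{"api": "move_arm", "payload": {
  "rows": [
    {"linear": [0,-0.001,-0.001],"rotation": [0,0,0]},
    {"linear": [0,-0.001,-0.002],"rotation": [0,0,0]},
    {"linear": [0,-0.001,-0.002],"rotation": [0,0,0]}
  ]
}}

```text
clock: 12.52
tool_pos: [0.4962, 0.1028, 0.0455]
eef_rot: [[0.0, 1.0, -0.0], [1.0, -0.0, -0.002], [-0.002, -0.0, -1.0]]
contact_force: [-3.6, -7.4, 5.1]
finger_gap: 0.0387
gripper_force: 62.7
```

Emit:
{"api": "move_arm", "payload": {
  "rows": [
    {"linear": [0,0,0],"rotation": [0,0,0]},
    {"linear": [0,0,0],"rotation": [0,0,0]},
    {"linear": [0,0,0],"rotation": [0,0,0]},
    {"linear": [0,0,0],"rotation": [0,0,0]},
    {"linear": [0,-0.03,0.002],"rotation": [0,0,0]},
    {"linear": [0,-0.08,0.002],"rotation": [0,0,0]},
    {"linear": [0,-0.13,0.002],"rotation": [0,0,0]},
    {"linear": [0,-0.16,0.03],"rotation": [0,0,0]},
    {"linear": [0,-0.19,0.08],"rotation": [0,0,0]},
    {"linear": [0,-0.19,0.08],"rotation": [0,0,0]}
  ],
  "claw": -1
}}

```text
clock: 13.78
tool_pos: [0.4993, -0.0888, 0.1298]
eef_rot: [[0.003, 1.0, 0.008], [1.0, -0.002, -0.003], [-0.003, 0.008, -1.0]]
contact_force: [0.4, -0.0, -0.3]
finger_gap: 0.0856
gripper_force: 0.0
```

Run:
```python
from h import *
a=imaging.capture("side")[:,:,::-1];b=imaging.capture("top")[:,:,::-1]
cv2.imwrite("pics/side4.png",a);cv2.imwrite("pics/top4.png",b)
cv2.imwrite("pics/p4.png",np.hstack([crop(a,190,80,100,130,4),crop(b,80,130,100,130,4)]))
```

```text
(no output)
```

View pics/p4.png

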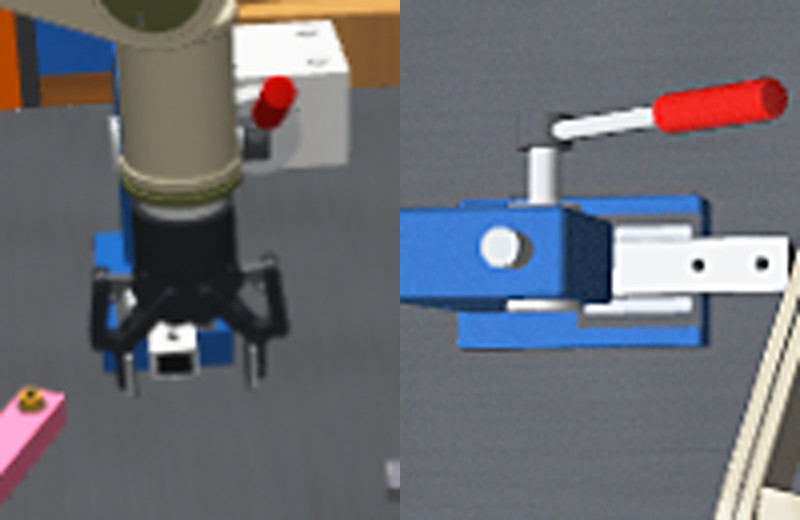

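The arm sits between the strips against the stop, and its plain end overhangs at top crop (789,262). The handle is at rest with the grip at (715,105). Now I'll shut the fingers and go above the grip.

Emit:
{"api": "move_arm", "payload": {
  "rows": [
    {"linear": [0,0,0.06],"rotation": [0,0,0]},
    {"linear": [0,0,0.12],"rotation": [0,0,0]},
    {"linear": [0.01,0.01,0.18],"rotation": [0,0,0]},
    {"linear": [0.04,0.04,0.235],"rotation": [0,0,0]},
    {"linear": [0.065,0.085,0.235],"rotation": [0,0,0]},
    {"linear": [0.085,0.13,0.235],"rotation": [0,0,0]},
    {"linear": [0.09,0.169,0.235],"rotation": [0,0,0]},
    {"linear": [0.09,0.169,0.22],"rotation": [0,0,0]},
    {"linear": [0.09,0.169,0.22],"rotation": [0,0,0]}
  ],
  "claw": 1
}}

```text
clock: 15.0
tool_pos: [0.5847, 0.0833, 0.3413]
eef_rot: [[-0.001, 1.0, -0.005], [1.0, 0.001, -0.001], [-0.001, -0.005, -1.0]]
contact_force: [-0.5, -0.7, 0.7]
finger_gap: -0.0007
gripper_force: 0.0
```

Run:
```python
from h import *
a=imaging.capture("side")[:,:,::-1]
cv2.imwrite("pics/side5.png",a)
cv2.imwrite("pics/p5.png",crop(a,190,20,110,110,5))
```

```text
(no output)
```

View pics/p5.png

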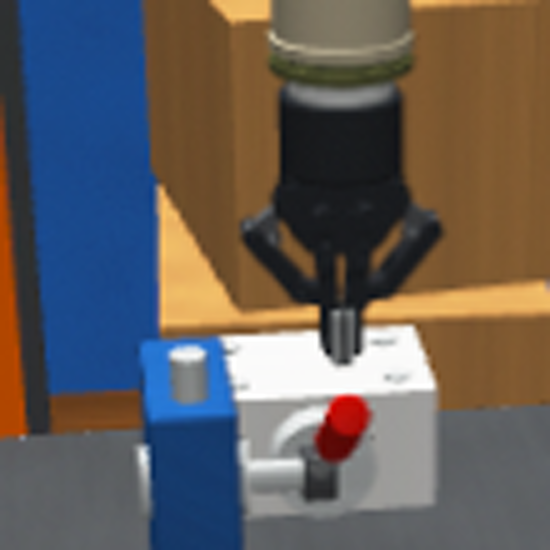

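The shut fingertips (342,360) are directly above the red grip (342,430).

Emit:
{"api": "move_arm", "payload": {
  "rows": [
    {"linear": [0,0,-0.012],"rotation": [0,0,0]},
    {"linear": [0,0,-0.02],"rotation": [0,0,0]},
    {"linear": [0,-0.004,-0.028],"rotation": [0,0,0]},
    {"linear": [0,-0.009,-0.036],"rotation": [0,0,0]},
    {"linear": [0,-0.013,-0.044],"rotation": [0,0,0]},
    {"linear": [0,-0.016,-0.052],"rotation": [0,0,0]},
    {"linear": [0,-0.019,-0.06],"rotation": [0,0,0]},
    {"linear": [0,-0.021,-0.068],"rotation": [0,0,0]},
    {"linear": [0,-0.023,-0.076],"rotation": [0,0,0]},
    {"linear": [0,-0.025,-0.084],"rotation": [0,0,0]},
    {"linear": [0,-0.026,-0.092],"rotation": [0,0,0]},
    {"linear": [0,-0.027,-0.096],"rotation": [0,0,0]}
  ]
}}

```text
clock: 16.55
tool_pos: [0.5868, 0.0547, 0.2498]
eef_rot: [[0.001, 1.0, 0.003], [1.0, -0.001, -0.001], [-0.001, 0.003, -1.0]]
contact_force: [-0.9, -3.2, 7.7]
finger_gap: -0.0001
gripper_force: 3.3
```

Emit:
{"api": "move_arm", "payload": {
  "rows": [
    {"linear": [0,-0.001,-0.006],"rotation": [0,0,0]},
    {"linear": [0,-0.002,-0.012],"rotation": [0,0,0]},
    {"linear": [0,-0.002,-0.018],"rotation": [0,0,0]},
    {"linear": [0,-0.003,-0.024],"rotation": [0,0,0]},
    {"linear": [0,-0.003,-0.03],"rotation": [0,0,0]},
    {"linear": [0,-0.003,-0.036],"rotation": [0,0,0]},
    {"linear": [0,-0.003,-0.042],"rotation": [0,0,0]},
    {"linear": [0,-0.003,-0.048],"rotation": [0,0,0]},
    {"linear": [0,-0.003,-0.054],"rotation": [0,0,0]},
    {"linear": [0,-0.003,-0.054],"rotation": [0,0,0]}
  ]
}}

```text
clock: 17.8
tool_pos: [0.5876, 0.05, 0.1975]
eef_rot: [[0.002, 1.0, 0.005], [1.0, -0.002, -0.004], [-0.004, 0.005, -1.0]]
contact_force: [-1.9, -10.5, 13.4]
finger_gap: -0.0
gripper_force: 6.9
```

Emit:
{"api": "move_arm", "payload": {
  "rows": [
    {"linear": [0,0,-0.004],"rotation": [0,0,0]},
    {"linear": [0,0,-0.008],"rotation": [0,0,0]},
    {"linear": [0,0,-0.012],"rotation": [0,0,0]},
    {"linear": [0,0,-0.015],"rotation": [0,0,0]},
    {"linear": [0,0,-0.015],"rotation": [0,0,0]}
  ]
}}

```text
clock: 18.42
tool_pos: [0.5876, 0.05, 0.1828]
eef_rot: [[0.002, 1.0, 0.005], [1.0, -0.002, -0.004], [-0.004, 0.005, -1.0]]
contact_force: [-3.0, -10.0, 14.6]
finger_gap: 0.0003
gripper_force: 8.0
```

Emit:
{"api": "move_arm", "payload": {
  "rows": [
    {"linear": [0,0,-0.002],"rotation": [0,0,0]},
    {"linear": [0,0,-0.004],"rotation": [0,0,0]},
    {"linear": [0,0,-0.004],"rotation": [0,0,0]}
  ]
}}

```text
clock: 18.8
tool_pos: [0.5876, 0.0502, 0.1789]
eef_rot: [[0.002, 1.0, 0.005], [1.0, -0.002, -0.004], [-0.004, 0.005, -1.0]]
contact_force: [-4.5, -9.7, 15.8]
finger_gap: 0.0001
gripper_force: 8.4
```

Emit:
{"api": "move_arm", "payload": {
  "rows": [
    {"linear": [0,0,-0.002],"rotation": [0,0,0]},
    {"linear": [0,0,-0.003],"rotation": [0,0,0]},
    {"linear": [0,0,-0.003],"rotation": [0,0,0]}
  ]
}}

```text
clock: 19.18
tool_pos: [0.5877, 0.0504, 0.176]
eef_rot: [[0.001, 1.0, 0.005], [1.0, -0.001, -0.003], [-0.003, 0.005, -1.0]]
contact_force: [-3.0, -8.8, 16.3]
finger_gap: -0.0001
gripper_force: 8.6
```

Emit:
{"api": "move_arm", "payload": {
  "rows": [
    {"linear": [0,0,-0.002],"rotation": [0,0,0]},
    {"linear": [0,0,-0.002],"rotation": [0,0,0]}
  ]
}}

```text
clock: 19.42
tool_pos: [0.5877, 0.0505, 0.174]
eef_rot: [[0.001, 1.0, 0.005], [1.0, -0.001, -0.003], [-0.003, 0.005, -1.0]]
contact_force: [-4.7, -8.5, 17.1]
finger_gap: -0.0001
gripper_force: 8.6
```

Emit:
{"api": "move_arm", "payload": {
  "rows": [
    {"linear": [0,0,-0.002],"rotation": [0,0,0]},
    {"linear": [0,0,-0.002],"rotation": [0,0,0]}
  ]
}}

```text
clock: 19.68
tool_pos: [0.5877, 0.0507, 0.172]
eef_rot: [[0.001, 1.0, 0.005], [1.0, -0.001, -0.003], [-0.003, 0.005, -1.0]]
contact_force: [-3.9, -7.2, 16.0]
finger_gap: -0.0004
gripper_force: 8.6
```

Emit:
{"api": "move_arm", "payload": {
  "rows": [
    {"linear": [0,0,-0.002],"rotation": [0,0,0]},
    {"linear": [0,0,-0.002],"rotation": [0,0,0]}
  ]
}}

```text
clock: 19.92
tool_pos: [0.5878, 0.0507, 0.1712]
eef_rot: [[0.001, 1.0, 0.006], [1.0, -0.001, -0.003], [-0.003, 0.006, -1.0]]
contact_force: [-6.8, -7.7, 22.7]
finger_gap: 0.0001
gripper_force: 12.0
```

Emit:
{"api": "move_arm", "payload": {
  "rows": [
    {"linear": [0,0,-0.0015],"rotation": [0,0,0]},
    {"linear": [0,0,-0.0015],"rotation": [0,0,0]}
  ]
}}

```text
clock: 20.18
tool_pos: [0.5879, 0.0507, 0.1707]
eef_rot: [[0.001, 1.0, 0.006], [1.0, -0.001, -0.003], [-0.003, 0.006, -1.0]]
contact_force: [-10.5, -7.9, 29.1]
finger_gap: -0.0003
gripper_force: 14.9
```

The pull stiffened at z 0.171 (17 → 29 N with almost no motion), so the bung is flush. Now I'll ease it back up slowly.

Emit:
{"api": "move_arm", "payload": {
  "rows": [
    {"linear": [0,0,0.002],"rotation": [0,0,0]},
    {"linear": [0,0,0.004],"rotation": [0,0,0]},
    {"linear": [0,0,0.006],"rotation": [0,0,0]},
    {"linear": [0,0,0.009],"rotation": [0,0,0]},
    {"linear": [0,0,0.012],"rotation": [0,0,0]},
    {"linear": [0,0,0.015],"rotation": [0,0,0]},
    {"linear": [0,0,0.018],"rotation": [0,0,0]},
    {"linear": [0,0,0.021],"rotation": [0,0,0]},
    {"linear": [0,0,0.024],"rotation": [0,0,0]},
    {"linear": [0,0,0.027],"rotation": [0,0,0]},
    {"linear": [0,0,0.03],"rotation": [0,0,0]},
    {"linear": [0,0,0.033],"rotation": [0,0,0]},
    {"linear": [0,0,0.036],"rotation": [0,0,0]},
    {"linear": [0,0,0.039],"rotation": [0,0,0]},
    {"linear": [0,0,0.042],"rotation": [0,0,0]},
    {"linear": [0,0,0.045],"rotation": [0,0,0]},
    {"linear": [0,0,0.048],"rotation": [0,0,0]},
    {"linear": [0,0,0.051],"rotation": [0,0,0]},
    {"linear": [0,0,0.054],"rotation": [0,0,0]},
    {"linear": [0,0,0.057],"rotation": [0,0,0]}
  ]
}}

```text
clock: 22.68
tool_pos: [0.5873, 0.053, 0.224]
eef_rot: [[0.0, 1.0, 0.004], [1.0, -0.0, 0.001], [0.001, 0.004, -1.0]]
contact_force: [1.8, 3.9, 5.6]
finger_gap: 0.0001
gripper_force: 3.2
```

Emit:
{"api": "move_arm", "payload": {
  "rows": [
    {"linear": [0,0.001,0.003],"rotation": [0,0,0]},
    {"linear": [0,0.001,0.006],"rotation": [0,0,0]},
    {"linear": [0,0.002,0.009],"rotation": [0,0,0]},
    {"linear": [0,0.002,0.012],"rotation": [0,0,0]},
    {"linear": [0,0.003,0.015],"rotation": [0,0,0]},
    {"linear": [0,0.003,0.018],"rotation": [0,0,0]},
    {"linear": [0,0.004,0.021],"rotation": [0,0,0]},
    {"linear": [0,0.005,0.024],"rotation": [0,0,0]},
    {"linear": [0,0.005,0.027],"rotation": [0,0,0]},
    {"linear": [0,0.006,0.03],"rotation": [0,0,0]},
    {"linear": [0,0.007,0.033],"rotation": [0,0,0]},
    {"linear": [0,0.008,0.036],"rotation": [0,0,0]},
    {"linear": [0,0.009,0.039],"rotation": [0,0,0]},
    {"linear": [0,0.01,0.042],"rotation": [0,0,0]},
    {"linear": [0,0.011,0.045],"rotation": [0,0,0]},
    {"linear": [0,0.013,0.048],"rotation": [0,0,0]},
    {"linear": [0,0.014,0.051],"rotation": [0,0,0]},
    {"linear": [0,0.016,0.054],"rotation": [0,0,0]},
    {"linear": [0,0.017,0.057],"rotation": [0,0,0]},
    {"linear": [0,0.018,0.06],"rotation": [0,0,0]}
  ]
}}

```text
clock: 25.18
tool_pos: [0.5858, 0.0713, 0.2823]
eef_rot: [[-0.0, 1.0, -0.0], [1.0, 0.0, 0.0], [0.0, -0.0, -1.0]]
contact_force: [0.5, 2.6, 2.9]
finger_gap: -0.0004
gripper_force: 2.0
```

Emit:
{"api": "move_arm", "payload": {
  "rows": [
    {"linear": [0,0.001,0.002],"rotation": [0,0,0]},
    {"linear": [0,0.002,0.005],"rotation": [0,0,0]},
    {"linear": [0,0.003,0.007],"rotation": [0,0,0]},
    {"linear": [0,0.005,0.01],"rotation": [0,0,0]},
    {"linear": [0,0.006,0.012],"rotation": [0,0,0]},
    {"linear": [0,0.007,0.015],"rotation": [0,0,0]},
    {"linear": [0,0.008,0.017],"rotation": [0,0,0]},
    {"linear": [0,0.009,0.02],"rotation": [0,0,0]},
    {"linear": [0,0.01,0.022],"rotation": [0,0,0]},
    {"linear": [0,0.011,0.025],"rotation": [0,0,0]},
    {"linear": [0,0.012,0.027],"rotation": [0,0,0]},
    {"linear": [0,0.012,0.03],"rotation": [0,0,0]},
    {"linear": [0,0.012,0.032],"rotation": [0,0,0]},
    {"linear": [0,0.012,0.035],"rotation": [0,0,0]},
    {"linear": [0,0.012,0.037],"rotation": [0,0,0]},
    {"linear": [0,0.012,0.04],"rotation": [0,0,0]},
    {"linear": [0,0.012,0.043],"rotation": [0,0,0]},
    {"linear": [0,0.012,0.047],"rotation": [0,0,0]},
    {"linear": [0,0.012,0.051],"rotation": [0,0,0]},
    {"linear": [0,0.012,0.055],"rotation": [0,0,0]}
  ]
}}

```text
clock: 27.68
tool_pos: [0.586, 0.083, 0.3376]
eef_rot: [[-0.0, 1.0, 0.0], [1.0, 0.0, -0.0], [-0.0, 0.0, -1.0]]
contact_force: [-0.9, 0.0, 0.1]
finger_gap: 0.0002
gripper_force: 0.0
```

Emit:
{"api": "move_arm", "payload": {
  "rows": [
    {"linear": [0,0,0.04],"rotation": [0,0,0]},
    {"linear": [0,-0.03,0.07],"rotation": [0,0,0]},
    {"linear": [-0.02,-0.08,0.07],"rotation": [0,0,0]},
    {"linear": [-0.06,-0.13,0.07],"rotation": [0,0,0]},
    {"linear": [-0.1,-0.17,0.07],"rotation": [0,0,0]},
    {"linear": [-0.14,-0.21,0.07],"rotation": [0,0,0]},
    {"linear": [-0.14,-0.25,0.07],"rotation": [0,0,0]},
    {"linear": [-0.14,-0.25,0.07],"rotation": [0,0,0]},
    {"linear": [-0.14,-0.25,0.07],"rotation": [0,0,0]}
  ]
}}

```text
clock: 28.8
tool_pos: [0.4461, -0.1668, 0.4075]
eef_rot: [[0.0, 1.0, 0.0], [1.0, -0.0, 0.0], [0.0, 0.0, -1.0]]
contact_force: [-0.3, 0.2, -0.3]
finger_gap: 0.0003
gripper_force: 0.0
```

Run:
```python
from h import *
a=imaging.capture("side")[:,:,::-1];b=imaging.capture("top")[:,:,::-1]
cv2.imwrite("pics/side6.png",a);cv2.imwrite("pics/top6.png",b)
cv2.imwrite("pics/p6.png",np.hstack([crop(a,190,80,100,130,4),crop(b,80,130,100,130,4)]))
for k,i in(("side",a),("top",b)):
    o=cv2.imread(f"pics/{k}0.png");h=lambda q:cv2.cvtColor(q,cv2.COLOR_BGR2HSV)
    for q in(o,i):
        m=cv2.inRange(h(np.ascontiguousarray(q)),(0,150,80),(7,255,255))|cv2.inRange(h(np.ascontiguousarray(q)),(174,150,80),(180,255,255))
        m[200:]=0;m[:,:140]=0;m[:,280:]=0
        if k=="side":m[:,:240]=0;m[:80]=0;m[130:]=0
        y,x=np.nonzero(m);print(k,x.mean().round(2),y.mean().round(2),len(x))
```

```text
side 257.97 104.88 95
side 257.97 104.88 95
top 159.58 156.08 316
top 159.58 156.08 316
```

View pics/p6.png

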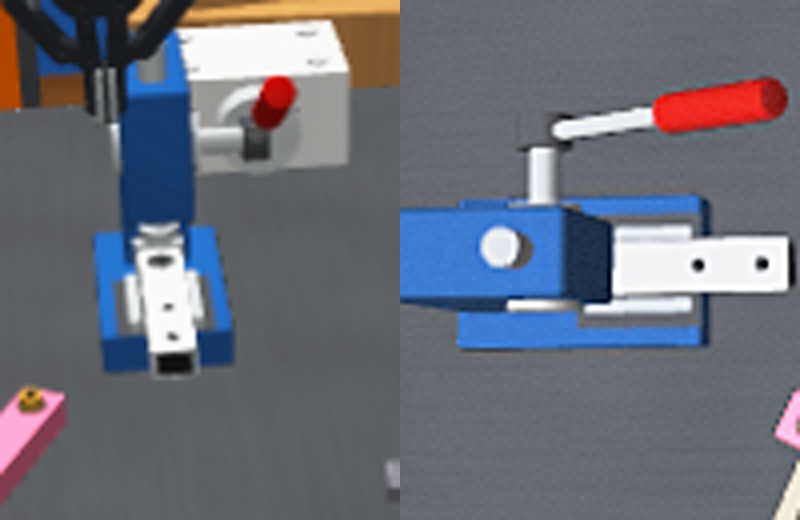

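The handle is back exactly at its rest: the grip pixels are identical to the start. The arm lies in the press with its plain end at top crop (789,262), unmoved since I let go, and the bung is flush under the ram at side crop (160,260).

```bash
python3 -c "
from plant import manip
print(manip.job_done())"
```

```text
the job is handed in; nothing more can be done
None
```

The bracket arm is in the press against the back stop with its bung pressed flush, the handle was eased back to rest, and the job was handed in at about 29 s.

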